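# Open the touch-latch hatch of the reagent chest

## Task

A squat square jar is standing on the wide push-to-open hatch of the wooden reagent chest. Push the jar sideways with the fingers, without gripping or lifting it, until it stands upright and wholly on the fixed board between the two hatches; only then press down the front edge of the wide hatch until its catch lets go, and let it spring up and stay ajar. Keep the narrow hatch shut, leave the other bottles alone, and finish with the hand clear.

Things in the scene. Friction and masses are not known exactly. Their poses are not given: they have to be found in the camera images.
- chest: Low wooden chest fixed on the bench, 250 mm deep (x), 460 wide (y), 110 high. Origin: centre of its underside; x to its back (away from the robot, give or take yaw), y to its left end, z up. Flat top in mm: wide hatch at y 35 to 215, fixed board at y -115 to 35, narrow hatch at y -215 to -115, all three over x -110 to 70; fixed back board at x above 72. Hatch tops stand 1 mm above the boards.
- board_mid (a point): Point on the top of the fixed board, 150 mm wide in the chest's y, between the two hatches, midway between them; axes as the chest's. The jar may stand anywhere along the board's depth.
- jar_center (a point): Centre, half-way up, of the squat square white jar with a round black cap: 64 x 64 mm body 52 mm high, cap 54 mm across, 72 mm high in all, about 0.35 kg. Loose, at first standing on the wide hatch. z is up, x and y are square to its flat sides; its yaw differs from the chest's by up to 0.3 rad.
- wide_hatch (a joint): Angle (rad) of the wide hatch: 180 mm deep, 180 wide, 12 thick, plain wood, no handle, hinged along its back edge (chest x = 70 mm). 0 is shut and latched, positive is open, front edge up. Cannot be pulled open while latched. Pressed in to its stop at -0.04 rad the catch lets go and the spring lifts it to about 0.4 rad (front edge 70 mm up), where it stays; it does not latch again.
- wide_hatch_press (a point): Where to press: on the wide hatch's top face, half-way along its front edge, 15 mm in from it; moves with the hatch. The catch lets go when this point is pressed right down to its stop, 6.5 mm deep, which takes about 7 N here, more nearer the hinge; pressing harder does no good; the jar's weight alone does not trip it. The hatch then follows the finger up.
- narrow_hatch (a joint): Angle (rad) of the narrow hatch (180 mm deep, 100 mm wide), with the same kind of catch; 0 is shut and latched, positive is open. To be left shut.
- vial_mid (a point): Centre of a loose amber vial, 32 mm across, 58 mm high, on the chest's back board behind the narrow hatch. Leave alone.
- pot_mid (a point): Centre of a loose small white pot, 38 mm across, 45 mm high, on the chest's back board. Leave alone.
- flask_mid (a point): Centre of a loose amber bottle, 80 mm across, 170 mm high, on the bench off the chest's left end. Leave alone.
- tub_mid (a point): Centre of a loose grey tub with a yellow lid, 90 mm across, 100 mm high, on the bench off the chest's right end. Leave alone.
There are look-alikes about, which are no part of the job. What is shaped like the part that bears jar_center but blue or red is not meant.

How it is judged:
By the outcome, as a careful person would: the job done as asked, in the order asked, and still so for the second after the job is handed in, with the robot touching nothing.
It also fails if it takes over 48 s, if anything falls off the work surface, if the arm or the gripper's body presses on something with over 40 N, if the wrist force passes 120 N, or if a joint passes its speed limit or range.

## Robot

A 7-joint arm with a two-finger parallel gripper is mounted at the origin on the work surface. World frame = base frame: x ahead of the robot, y to its left, z up, the work surface at z = 0. Lengths are in m, angles in rad, forces in N, time in s.
With the tool pointing down it reaches from about 0.4 to 0.85 m from the base axis. Payload 10.4 kg.
Tool frame: the origin (TCP) lies midway between the tips of the shut fingers; the grasp point (between the pads) lies 19 mm behind it; z points along the fingers, x is the direction in which the jaws open and shut, and the axes are right-handed (so a half turn about z gives the same grasp; the last joint's range is limited). The gripper opens to 85 mm and grips with 20 to 120 N. Pads are 22 mm wide; open, the fingers measure 114 mm over their backs; the gripper's body (76 mm by 85 mm) begins 54 mm behind the grasp point. The pads swing forward as they close: fully open they stand 13 mm farther back than shut.
Start: joints at [1.146, 0.332, -0.065, 1.46, 0.022, 1.35, -0.088], TCP at [0.244, -0.575, 0.231] pointing down, gripper open.
Joint ranges: [-2.6, 2.6], [-0.5, 2.12], [-1.47, 1.34], [0.16, 2.42], [-1.27, 4.41], [0.06, 2.06], [-2.6, 2.6]. Speed limits (rad/s): [2.22, 2.22, 2.79, 2.79, 3.14, 3.14, 3.14].

## Interface

Orientations are given as a unit quaternion [x, y, z, w].
In Python, from workcell import monitor, eyes, ticket, models gives the robot as it stands.
- The arm moves only by the tool servo_tool, never from a script. Its argument "motion" is a list of rows, each a list of 7 numbers: the opening, from 0 (shut) to 1 (fully open), then the shift along the tool's x, y, z in m, then the turn, a rotation vector about the tool's x, y, z in degrees. In form: [[fingers, tx, ty, tz, rx, ry, rz], ...]. A call has 1 to 20 rows; each row is the pose to reach, as a shift and turn from the pose commanded when the call began, along the tool's axes at that moment; what a row does not reach only later rows make up. A row lasts 1/8 s, in which the tool goes at most 62.5 mm and 10.7 degrees, less where a joint would pass 70% of its speed; a pose out of reach is approached as far as the arm can. A call with a gripper value outside its range is refused whole. The fingers move at their own pace and stop on an object; "grip_force" is the grip in N (left out, the last holds). Time passes only in rows, so rows that repeat a pose let the fingers close. It gives the time, the measured TCP pose, the force and the opening at its end, in the units of the state.
- monitor.get_obs(): the state, without advancing time (a new reading comes with each control period).
- eyes.camera(name): name is "side" or "top"; returns (picture, depth): 420x560x3 uint8, blue, green, red; 420x560 float32, m along the optical axis (not along the pixel's ray), 0 where there is no reading.
- eyes.camera_info(name): a dict with "intrinsics" (3x3 intrinsics, pixels), "extrinsics" (4x4, takes a point from world to camera coordinates). Camera axes: x right, y down, z forward; pixel columns grow to the right and rows downward; lengths in m; the calibration is good to about 2 mm. A picture is of the moment at which its call begins. camera_info takes no time and is no camera call.
- ticket.hand_in(): hands the job in, once; it reports no verdict.
Trained networks look in the newest picture that a camera, given by its name, has taken for a name from the list of things; names that differ only in an ending like _2 or _b are one class to them, and where a whole thing is asked for, a point or a joint stands for the part that bears it (a point fixed in the world has none). Each returns a list of dicts, best first, with "confidence" (0 to 1); they miss things now and then, are a little off and sometimes report something else, mostly with a low value. They report only what shows in the picture. A call takes as long as a camera call. They do not tell look-alikes from the thing itself.
- models.boxes_of(camera, thing): "point" ([x, y, z] in m, in the coordinates of the camera as it stood for that picture, good to about 4 mm: the middle of the surface that is visible of it).
The state is a dict: "clock": time; "joint_pos": joint angles; "joint_velocities": joint speeds; "tau": joint torques, N m; "position": TCP position; "ee_rot": TCP orientation; "ft_force": force on the tool from outside, world axes, zero at the start; "torque": the same for the moment, N m; "grip_width": opening from 0.0 (shut) to 1.0 (fully open).
Only numpy, scipy, OpenCV 4.12 (cv2) and the standard library are available. Lean on these libraries where they do the work, as an engineer would, in place of code of your own. Each camera call takes 0.05 s, during which the arm holds its last target. There are 200 camera calls.

## Working session

There is one attempt and no reset: what is moved stays moved. The work goes in short steps, Python scripts to look and compute and a tool call to move; the robot and the scene stay as the last step left them, time stands still between calls to the robot, and variables do not carry over. Pictures are saved under pics/ and viewed, about 8 in all and at most 12, crops included, and the job is handed in when it is done.

Besides the shell and the picture viewer there is one more tool, called after "Request:" as a command line: name --pt "numbers of a row" for each row, then --argument value for the rest. servo_tool: Moves the arm, as the interface text tells. Its arguments: {"type":"object","properties":{"motion":{"type":"array"},"grip_force":{"type":"number"}},"required":["motion"]}

```bash
ls; mkdir -p pics
python3 - <<'E'
from workcell import monitor, eyes
import cv2, numpy as np
o=monitor.get_obs(); print({k:np.round(v,4).tolist() for k,v in o.items()})
for n in("top","side"):
    p,d=eyes.camera(n); cv2.imwrite(f"pics/{n}0.png",p); np.save(f"{n}0.npy",d)
    i=eyes.camera_info(n); print(n,np.round(i["intrinsics"],1).tolist(),np.round(i["extrinsics"],3).tolist())
E
```

```text
pics
{'clock': 0.0, 'joint_pos': [1.1464, 0.3329, -0.0647, 1.461, 0.0216, 1.3499, -0.0885], 'joint_velocities': [0.0004, -0.0008, -0.0001, 0.0001, -0.0007, -0.0018, 0.0], 'tau': [-0.0011, -62.5451, 0.049, -39.161, 0.0163, 0.0098, 0.0], 'position': [0.2443, -0.5749, 0.2305], 'ee_rot': [0.834, -0.5518, -0.0006, -0.0004], 'ft_force': [0.3474, -0.1761, 0.5106], 'torque': [-0.0245, -0.0537, -0.0223], 'grip_width': 0.9999}
top [[412.5, 0.0, 284.6], [0.0, 412.5, 209.0], [0.0, 0.0, 1.0]] [[-0.016, -1.0, 0.026, 0.004], [-0.999, 0.015, -0.041, 0.561], [0.041, -0.026, -0.999, 1.163], [0.0, 0.0, 0.0, 1.0]]
side [[399.1, 0.0, 272.0], [0.0, 399.1, 206.3], [0.0, 0.0, 1.0]] [[0.713, -0.701, 0.014, -0.414], [-0.508, -0.53, -0.679, 0.374], [0.484, 0.477, -0.734, 0.63], [0.0, 0.0, 0.0, 1.0]]
```

View pics/top0.png

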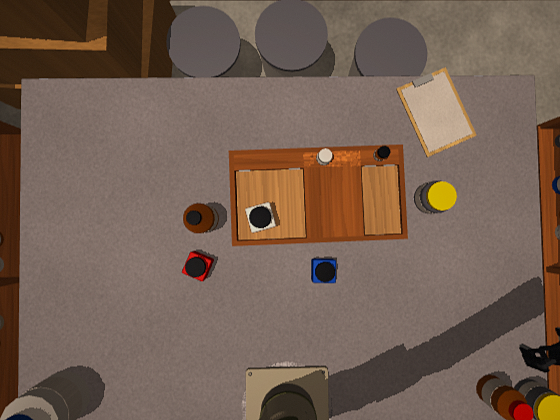

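View pics/side0.png

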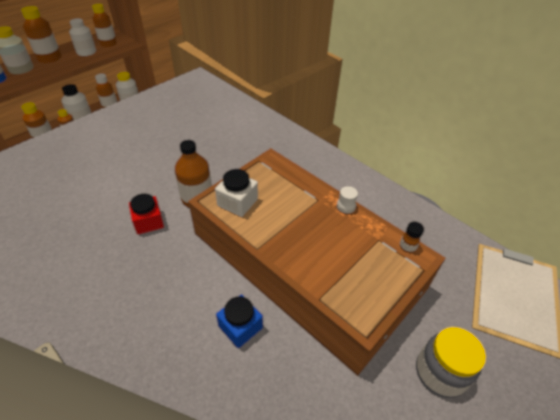

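The top view shows the white jar on the wide hatch at (260,217). The look-alikes are the red jar at (197,266) and the blue jar at (324,270), both on the bench, and the small white pot at (325,156) on the back board. I choose the white square jar with the black cap at (260,217). Next I measure the chest and jar and check with a crop.

```bash
cat > h.py <<'E'
import numpy as np, cv2
from workcell import eyes, monitor
def cloud(n,d):
    i=eyes.camera_info(n);K=np.array(i["intrinsics"]);T=np.array(i["extrinsics"])
    v,u=np.indices(d.shape);P=np.stack([(u-K[0,2])/K[0,0]*d,(v-K[1,2])/K[1,1]*d,d],-1)
    W=(P-T[:3,3])@T[:3,:3]; W[d==0]=np.nan; return W
def rect(pts):  # mm
    c,s,a=cv2.minAreaRect((pts*1000).astype(np.float32)); return np.round(c,1),np.round(s,1),round(a,2)
def jar(n,p,d,c,z0=.113,z1=.2):
    """white body top ring + cap of jar near c (m)"""
    W=cloud(n,d); near=np.hypot(W[...,0]-c[0],W[...,1]-c[1])<.065
    top=near&(W[...,2]>z0+.03)&(W[...,2]<z1); cap=near&(W[...,2]>z0+.062)&(W[...,2]<z1)
    return W,top,cap
E
python3 - <<'E'
from h import *
for n in("top",):
    p=cv2.imread(f"pics/{n}0.png");d=np.load(f"{n}0.npy");W=cloud(n,d)
    m=(W[...,2]>.095)&(W[...,2]<.125)&(np.abs(W[...,1]+.0)<.5)&(W[...,0]>.3)&(W[...,0]<.85)
    k,l,s,_=cv2.connectedComponentsWithStats(m.astype(np.uint8)); b=1+np.argmax(s[1:,4])
    print("chest",s[b],rect(W[l==b][:,:2]),"z",np.nanmedian(W[l==b][:,2]))
    J=W[217,260];print("J",J)
    W,t,c=jar(n,p,d,J[:2]); print("body",t.sum(),rect(W[t][:,:2]),"cap",c.sum(),rect(W[c][:,:2]),"z",np.median(W[c][:,2]),np.median(W[t&~c][:,2]))
    g=p.min(2)>140; w=t&g; print("white",w.sum(),rect(W[w][:,:2]))
    for nm,(u,v) in dict(pot=(325,156),vial=(383,152),flask=(194,217),tub=(441,196)).items(): print(nm,W[v,u])
    cv2.imwrite("pics/crop0.png",cv2.resize(p[150:260,180:420],None,fx=3.3,fy=3.3,interpolation=cv2.INTER_CUBIC))
E
```

```text
chest [  229   144   179   102 15446] (array([595.6, -89.9]), array([250.3, 461.8]), 1.43) z 0.11022671738787931
J [0.5354169  0.06038509 0.18312884]
body 662 (array([537.1,  61.3]), array([64.3, 63.8]), 15.1) cap 381 (array([536.8,  61.6]), array([51. , 51.2]), 89.27) z 0.18273363844373464 0.16217587449527504
white 186 (array([536. ,  61.3]), array([60.3, 61.4]), 14.94)
pot [ 0.68721125 -0.10422373  0.1550475 ]
vial [ 0.69434058 -0.24942968  0.16280912]
flask [0.53814504 0.221983   0.1706629 ]
tub [ 0.58603089 -0.4196716   0.09784566]
```

View pics/crop0.png

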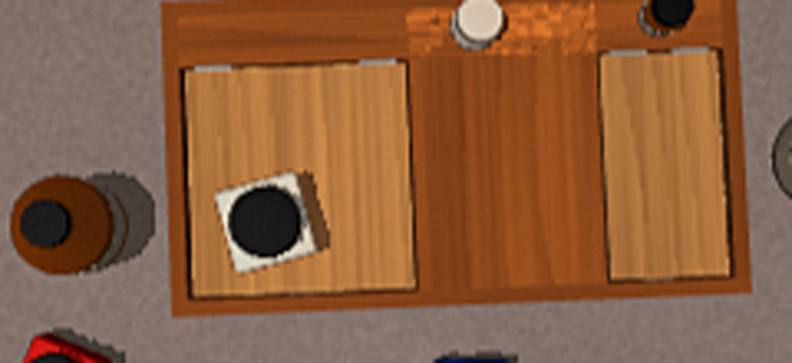

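The crop confirms the white jar with the black cap at about (265,222) on the wide hatch, yawed 15° in the world. Its measured size is 64 mm and its top is at z = 0.183, which fits the description. Chest: centre (0.596,-0.090), yaw 1.4°, size 250x461, also a fit. In the chest frame the jar is at about (-55,153), and I want y≈-40. I'll push with two part-open fingers flat on the jar's left face, along the face normal.

```bash
cat >> h.py <<'E'
from scipy.spatial.transform import Rotation as Ro
C=np.array([.5956,-.0899]); CY=np.radians(1.43)
def c2w(x,y): return C+Ro.from_euler('z',CY).as_matrix()[:2,:2]@[x,y]
def w2c(p): return Ro.from_euler('z',-CY).as_matrix()[:2,:2]@(np.asarray(p)-C)
def shift(q,yaw=None):
    "tool-frame shift (mm) and turn (deg) to world TCP q with tool x at yaw deg, tool down"
    o=monitor.get_obs();R=Ro.from_quat(o["ee_rot"]);t=R.inv().apply(np.array(q)-o["position"])
    r=np.zeros(3)
    if yaw is not None: r=(R.inv()*Ro.from_euler('z',yaw,degrees=True)*Ro.from_euler('x',180,degrees=True)).as_rotvec(degrees=True)
    return np.round(t*1000,1),np.round(r,2)
E
python3 - <<'E'
from h import *
print(w2c([.537,.0613]))
print(shift([.522,.116,.25],15.1)); print(c2w(-.095,.125), c2w(0,-.04))
E
```

```text
[-0.05480846  0.15261531]
(array([-527.3, -525.8,  -18.8]), array([-5.000e-02,  6.000e-02, -8.207e+01]))
[0.49751013 0.03269029] [ 0.59659822 -0.12988754]
```

Request:
servo_tool --pt "0.35 -35 -35 -1 0 0 -5" --pt "0.35 -0.035 -0.035 -0.019 0 0 -5"

```text
clock: 0.35
position: [0.2655, -0.5234, 0.2477]
ee_rot: [0.859, -0.511, -0.003, -0.003]
ft_force: [-0.6, -1.8, -0.4]
grip_width: 0.606
```

The first row of that call was in mm where it should have been in m. The per-row limit capped it and the second row brought it back, so the arm is on track at (0.266,-0.523,0.248). From here I use metres.

Request:
servo_tool --pt "0.35 -0.033 -0.033 0 0 0 -5" --pt "0.35 -0.07 -0.07 0 0 0 -11" --pt "0.35 -0.11 -0.11 0 0 0 -17" --pt "0.35 -0.15 -0.15 0 0 0 -23" --pt "0.35 -0.19 -0.19 0 0 0 -29" --pt "0.35 -0.23 -0.23 0 0 0 -35" --pt "0.35 -0.27 -0.27 0 0 0 -41"

```text
clock: 1.23
position: [0.3745, -0.1623, 0.2502]
ee_rot: [0.984, -0.18, 0.0, 0.0]
ft_force: [0.7, -0.1, 0.6]
grip_width: 0.347
```

Run:
```python
from h import *
o=monitor.get_obs();print(o["position"],o["joint_pos"],o["grip_width"]);print(shift([.522,.116,.25],15.1))
```

```text
[ 0.37454612 -0.16230702  0.25019789] [ 0.8075103  -0.15009404 -0.45586396  1.93264266 -0.06719189  1.34427898
  0.00835911] 0.3471321411360301
(array([ 3.910e+01, -3.125e+02,  1.000e-01]), array([ 2.000e-02, -0.000e+00, -3.589e+01]))
```

Request:
servo_tool --pt "0.35 0.005 -0.045 0 0 0 -6" --pt "0.35 0.011 -0.09 0 0 0 -12" --pt "0.35 0.017 -0.14 0 0 0 -18" --pt "0.35 0.023 -0.19 0 0 0 -24" --pt "0.35 0.029 -0.24 0 0 0 -30" --pt "0.35 0.034 -0.28 0 0 0 -36" --pt "0.35 0.039 -0.3125 0 0 0 -35.9" --pt "0.35 0.039 -0.3125 0 0 0 -35.9" --pt "0.35 0.039 -0.3125 0 0 0 -35.9"

```text
clock: 2.35
position: [0.5225, 0.113, 0.2499]
ee_rot: [0.992, 0.13, -0.0, 0.0]
ft_force: [-0.4, 0.0, -0.7]
grip_width: 0.349
```

Run:
```python
from h import *
o=monitor.get_obs();print(o["position"],o["joint_pos"],o["ft_force"]);print(shift([.522,.116,.128],15.1))
for n in("top","side"):
    p,d=eyes.camera(n)
    cv2.imwrite(f"pics/{n}1.png",p); np.save(f"{n}1.npy",d)
```

```text
[0.52249994 0.11303423 0.24993719] [ 0.41405828  0.20412123 -0.80459699  1.63811732  0.14992544  1.36410668
 -0.1510442 ] [-0.40664166  0.02314559 -0.69921733]
(array([  0.4,  -3. , 121.9]), array([ 0.01,  0.05, -0.2 ]))
```

View pics/side1.png

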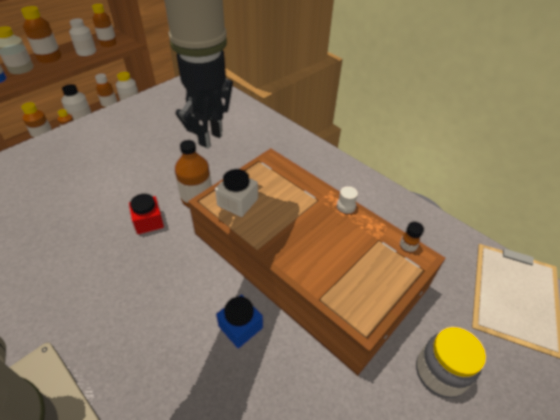

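The side view shows the gripper at about (205,120), beyond the jar on its left side, with the flask at (192,170) clear below and to the left. Now I descend beside the jar, shifting 6 mm away from it for margin.

Request:
servo_tool --pt "0.35 0 -0.006 0.02 0 0 0" --pt "0.35 0 -0.006 0.045 0 0 0" --pt "0.35 0 -0.006 0.07 0 0 0" --pt "0.35 0 -0.006 0.09 0 0 0" --pt "0.35 0 -0.006 0.11 0 0 0" --pt "0.35 0 -0.006 0.122 0 0 0" --pt "0.35 0 -0.006 0.122 0 0 0"

```text
clock: 3.32
position: [0.5209, 0.1192, 0.1277]
ee_rot: [0.992, 0.13, -0.001, 0.0]
ft_force: [0.4, 0.0, -0.9]
grip_width: 0.349
```

Run:
```python
from h import *
o=monitor.get_obs();print(o["position"],o["ft_force"]);print(shift([.522,.116,.128],15.1))
p,d=eyes.camera("top");cv2.imwrite("pics/top2.png",cv2.resize(p[140:280,170:420],None,fx=3,fy=3))
p,d=eyes.camera("side");q=cv2.resize(p[80:280,120:380],None,fx=2.8,fy=2.8);cv2.imwrite("pics/side2.png",q)
```

```text
[0.52086273 0.11917178 0.12769764] [ 0.37941749  0.03097943 -0.85758568]
(array([ 0.3,  3.4, -0.3]), array([-0.  ,  0.07, -0.19]))
```

View pics/side2.png

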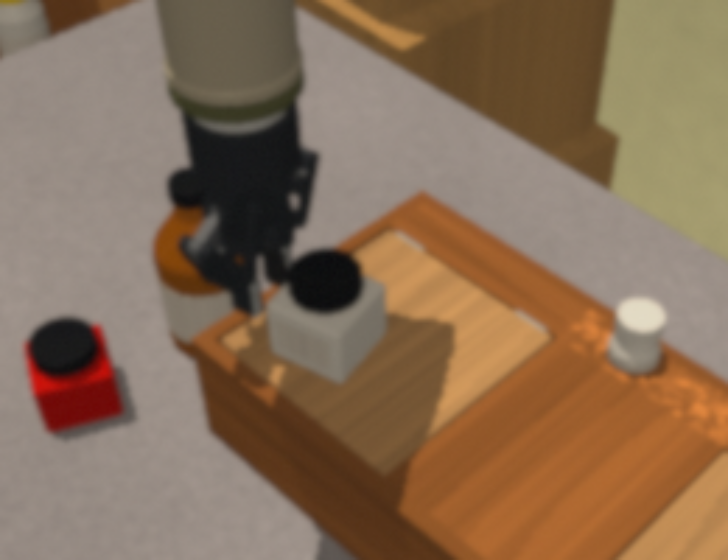

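The crop shows the fingers at about (255,290), just left of the jar's left face (jar cap at (325,280)) and not touching it; the flask stands untouched behind. I start pushing along tool +y.

Request:
servo_tool --pt "0.35 0 0.006 0 0 0 0" --pt "0.35 0 0.011 0 0 0 0" --pt "0.35 0 0.015 0 0 0 0" --pt "0.35 0 0.019 0 0 0 0" --pt "0.35 0 0.024 0 0 0 0" --pt "0.35 0 0.03 0 0 0 0" --pt "0.35 0 0.037 0 0 0 0" --pt "0.35 0 0.044 0 0 0 0" --pt "0.35 0 0.051 0 0 0 0" --pt "0.35 0 0.058 0 0 0 0" --pt "0.35 0 0.065 0 0 0 0" --pt "0.35 0 0.072 0 0 0 0" --pt "0.35 0 0.079 0 0 0 0" --pt "0.35 0 0.085 0 0 0 0" --pt "0.35 0 0.09 0 0 0 0" --pt "0.35 0 0.09 0 0 0 0"

```text
clock: 5.42
position: [0.5444, 0.0314, 0.1281]
ee_rot: [0.992, 0.129, -0.0, 0.0]
ft_force: [0.6, 0.7, 0.7]
grip_width: 0.348
```

```bash
cat >> h.py <<'E'
def seejar(tag,guess):
    o=monitor.get_obs();print("TCP",np.round(o["position"],4),np.round(o["ft_force"],1),round(o["clock"],2))
    for n in("top","side"):
        p,d=eyes.camera(n);cv2.imwrite(f"pics/{n}{tag}.png",p);np.save(f"{n}{tag}.npy",d)
        W=cloud(n,d);near=np.hypot(W[...,0]-guess[0],W[...,1]-guess[1])<.06
        w=near&(p.min(2)>95)&(np.ptp(p,2)<40)&(W[...,2]>.13)&(W[...,2]<.19)
        k=near&(p.max(2)<60)&(W[...,2]>.174)&(W[...,2]<.19)
        for nm,m in(("white",w),("cap",k)):
            if m.sum()>20: r=rect(W[m][:,:2]);print(n,nm,m.sum(),r,"chest",np.round(w2c(r[0]/1000),3),"z",np.round(np.percentile(W[m][:,2],[5,50,95]),3))
E
python3 - <<'E'
from h import *
o=monitor.get_obs();q=o["position"][:2]+np.array([.2605,-.9655])*.043;print("expected",q,w2c(q))
seejar(3,q)
E
```

```text
expected [ 0.55562248 -0.01009952] [-0.0379736   0.08077329]
TCP [0.5444 0.0314 0.1281] [0.6 0.7 0.7] 5.42
side white 718 (array([554.8, -11.3]), array([62.3, 66.6]), 15.03) chest [-0.039  0.08 ] z [0.133 0.156 0.165]
side cap 597 (array([540.7,   3.8]), array([78.8, 80.9]), 80.3) chest [-0.053  0.095] z [0.176 0.184 0.186]
```

The push works as planned. The jar tracks at chest (-39,80) with its yaw held at 15°, and the force stays low. I push the remaining ~0.123 m.

Request:
servo_tool --pt "0.35 0 0.005 0 0 0 0" --pt "0.35 0 0.011 0 0 0 0" --pt "0.35 0 0.018 0 0 0 0" --pt "0.35 0 0.025 0 0 0 0" --pt "0.35 0 0.032 0 0 0 0" --pt "0.35 0 0.039 0 0 0 0" --pt "0.35 0 0.046 0 0 0 0" --pt "0.35 0 0.053 0 0 0 0" --pt "0.35 0 0.06 0 0 0 0" --pt "0.35 0 0.067 0 0 0 0" --pt "0.35 0 0.074 0 0 0 0" --pt "0.35 0 0.081 0 0 0 0" --pt "0.35 0 0.088 0 0 0 0" --pt "0.35 0 0.095 0 0 0 0" --pt "0.35 0 0.102 0 0 0 0" --pt "0.35 0 0.109 0 0 0 0" --pt "0.35 0 0.115 0 0 0 0" --pt "0.35 0 0.12 0 0 0 0" --pt "0.35 0 0.123 0 0 0 0" --pt "0.35 0 0.123 0 0 0 0"

```text
clock: 8.02
position: [0.5762, -0.0868, 0.1284]
ee_rot: [0.992, 0.13, 0.0, 0.0]
ft_force: [0.2, 0.1, 0.7]
grip_width: 0.352
```

Run:
```python
from h import *
o=monitor.get_obs();q=o["position"][:2]+np.array([.2605,-.9655])*.043;print("expected",q,w2c(q))
seejar(4,q)
```

```text
expected [ 0.58740865 -0.12835531] [-0.00914848 -0.03823892]
TCP [ 0.5762 -0.0868  0.1284] [0.2 0.1 0.7] 8.03
side white 733 (array([ 585.8, -128.4]), array([61.8, 68.3]), 15.68) chest [-0.011 -0.038] z [0.133 0.157 0.164]
side cap 622 (array([ 574.9, -122.7]), array([68.5, 73.7]), 24.71) chest [-0.022 -0.032] z [0.177 0.183 0.185]
```

The jar is at chest (-11,-38), within the board's allowed range. I back off from it, rise and shut the fingers.

Request:
servo_tool --pt "0.35 0 -0.01 0 0 0 0" --pt "0.35 0 -0.025 0 0 0 0" --pt "0.35 0 -0.04 0 0 0 0" --pt "0.35 0 -0.05 -0.01 0 0 0" --pt "0 0 -0.05 -0.04 0 0 0" --pt "0 0 -0.05 -0.08 0 0 0" --pt "0 0 -0.07 -0.11 0 0 0" --pt "0 0 -0.09 -0.11 0 0 0" --pt "0 0 -0.09 -0.11 0 0 0"

```text
clock: 9.25
position: [0.5524, 0.0027, 0.2384]
ee_rot: [0.991, 0.131, 0.0, 0.0]
ft_force: [-0.6, -0.6, 0.5]
grip_width: 0.002
```

Run:
```python
from h import *
seejar(5,[.586,-.128])
print(shift([.4975,.0327,.15],1.43))
p=cv2.imread("pics/top5.png");cv2.imwrite("pics/crop5.png",cv2.resize(p[140:260,180:420],None,fx=3.3,fy=3.3))
```

```text
TCP [0.5524 0.0027 0.2384] [-0.6 -0.6  0.5] 9.25
top white 82 (array([ 588.3, -135.8]), array([59.6, 50.6]), 14.82) chest [-0.008 -0.046] z [0.158 0.161 0.164]
top cap 351 (array([ 586.5, -130.8]), array([49.9, 49.2]), 89.81) chest [-0.01  -0.041] z [0.179 0.182 0.185]
side white 711 (array([ 587.4, -130.6]), array([63.3, 63.6]), 14.42) chest [-0.009 -0.04 ] z [0.133 0.158 0.164]
side cap 548 (array([ 586.2, -130. ]), array([50.1, 48.9]), 39.63) chest [-0.01 -0.04] z [0.177 0.183 0.184]
(array([-44.7, -45.6,  87.6]), array([ 0.02,  0.07, 13.5 ]))
```

View pics/side5.png

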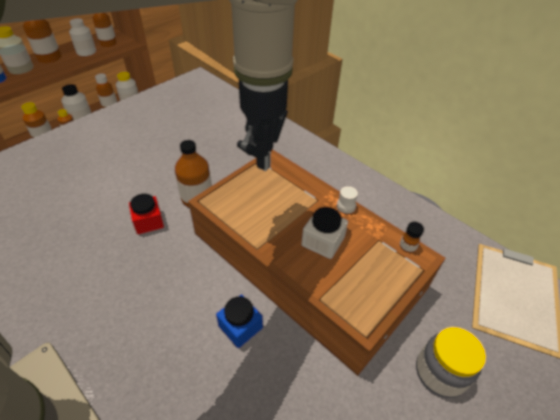

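The side view shows the jar upright at (325,230) on the fixed board between the hatches, clear of both seams. Both cameras put it at chest (-10,-40), so its footprint spans y -79 to -1. The wide hatch is empty and shut, so I move over its press point and go down.

Request:
servo_tool --pt "0 -0.015 -0.015 0.01 0 0 0" --pt "0 -0.03 -0.03 0.03 0 0 0" --pt "0 -0.045 -0.0455 0.055 0 0 0" --pt "0 -0.045 -0.0455 0.08 0 0 0" --pt "0 -0.045 -0.0455 0.1 0 0 0" --pt "0 -0.045 -0.0455 0.115 0 0 0" --pt "0 -0.045 -0.0455 0.121 0 0 0" --pt "0 -0.045 -0.0455 0.121 0 0 0"

```text
clock: 10.35
position: [0.4977, 0.0329, 0.1172]
ee_rot: [0.992, 0.13, -0.0, -0.0]
ft_force: [-0.1, 0.8, -0.6]
grip_width: 0.003
```

Request:
servo_tool --pt "0 0 0 0.003 0 0 0" --pt "0 0 0 0.006 0 0 0" --pt "0 0 0 0.008 0 0 0" --pt "0 0 0 0.01 0 0 0" --pt "0 0 0 0.0115 0 0 0" --pt "0 0 0 0.0125 0 0 0" --pt "0 0 0 0.0125 0 0 0"

```text
clock: 11.22
position: [0.4983, 0.033, 0.1056]
ee_rot: [0.992, 0.13, 0.001, 0.0]
ft_force: [-4.3, -0.4, 11.5]
grip_width: -0.0
```

Request:
servo_tool --pt "0 0 0 0.001 0 0 0" --pt "0 0 0 0.0015 0 0 0" --pt "0 0 0 0.0015 0 0 0"

```text
clock: 11.6
position: [0.4983, 0.033, 0.1045]
ee_rot: [0.992, 0.13, 0.001, 0.0]
ft_force: [-3.8, -1.0, 13.7]
grip_width: 0.002
```

Request:
servo_tool --pt "0 0 0 -0.008 0 0 0" --pt "0 0 0 -0.018 0 0 0" --pt "0 0 0 -0.03 0 0 0" --pt "0 0 0 -0.042 0 0 0" --pt "0 0 0 -0.055 0 0 0" --pt "0 0 0 -0.068 0 0 0" --pt "0 0 0 -0.08 0 0 0" --pt "0 0 0 -0.1 0 0 0" --pt "0 0 0 -0.12 0 0 0" --pt "0 -0.02 0 -0.14 0 0 0" --pt "0 -0.05 0 -0.16 0 0 0" --pt "0 -0.08 0 -0.17 0 0 0" --pt "0 -0.08 0 -0.17 0 0 0"

```text
clock: 13.22
position: [0.4195, 0.0119, 0.2744]
ee_rot: [0.992, 0.129, 0.001, 0.001]
ft_force: [0.4, -0.6, 0.4]
grip_width: 0.002
```

Run:
```python
from h import *
seejar(6,[.587,-.13])
d=np.load("side6.npy");W=cloud("side",d);c=np.stack([*(np.moveaxis((W[...,:2]-C)@Ro.from_euler('z',CY).as_matrix()[:2,:2],-1,0))],-1)
for nm,a,b in(("wide",.08,.2),("narrow",-.2,-.13)):
    for x in(-.09,-.05,0,.05):
        m=(abs(c[...,0]-x)<.008)&(c[...,1]>a)&(c[...,1]<b)&(W[...,2]>.09)&(W[...,2]<.2)
        print(nm,x,m.sum(),np.round(np.median(W[m][:,2]),4) if m.any() else None)
d0=np.load("side0.npy");W0=cloud("side",d0)
for nm,(u,v) in dict(pot=(347,193),vial=(414,229),flask=(188,146),tub=(460,345)).items(): print(nm,W0[v,u].round(3),W[v,u].round(3))
```

```text
TCP [0.4195 0.0119 0.2744] [ 0.4 -0.6  0.4] 13.22
top white 198 (array([ 587.1, -129.9]), array([61.7, 62.6]), 14.97) chest [-0.009 -0.04 ] z [0.157 0.162 0.18 ]
top cap 356 (array([ 587.1, -129.7]), array([48.3, 52.1]), 26.51) chest [-0.009 -0.04 ] z [0.178 0.182 0.185]
side white 756 (array([ 586. , -130.8]), array([61.2, 63.7]), 15.68) chest [-0.011 -0.041] z [0.133 0.158 0.164]
side cap 534 (array([ 586.5, -130.1]), array([51.1, 47. ]), 34.18) chest [-0.01 -0.04] z [0.177 0.183 0.184]
wide -0.09 405 0.179
wide -0.05 240 0.1634
wide 0 205 0.1423
wide 0.05 182 0.1207
narrow -0.09 352 0.1129
narrow -0.05 333 0.1126
narrow 0 296 0.1123
narrow 0.05 271 0.1119
pot [ 0.687 -0.102  0.156] [ 0.688 -0.102  0.155]
vial [ 0.692 -0.25   0.168] [ 0.69  -0.25   0.169]
flask [0.536 0.219 0.171] [ 0.406 -0.004  0.373]
tub [ 0.595 -0.417  0.1  ] [ 0.595 -0.417  0.101]
```

View pics/side6.png

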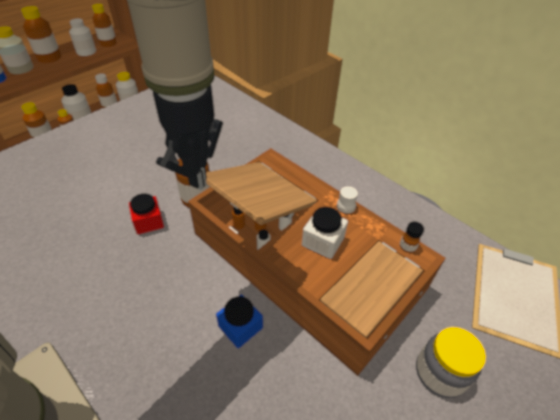

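The view shows the wide hatch ajar at (262,190), with slope fit about 0.4 rad, the jar unmoved on the board at (325,230) and the narrow hatch flat. The gripper hides the flask, so I move the hand farther clear, check the flask and hand in.

Request:
servo_tool --pt "0 0 0.03 -0.01 0 0 0" --pt "0 0 0.07 -0.03 0 0 0" --pt "0 0 0.11 -0.05 0 0 0" --pt "0 0 0.15 -0.05 0 0 0" --pt "0 0 0.15 -0.05 0 0 0" --pt "0 0 0.15 -0.05 0 0 0"

```text
clock: 14.08
position: [0.4593, -0.1317, 0.3225]
ee_rot: [0.991, 0.13, -0.001, -0.001]
ft_force: [-0.6, -0.0, -0.0]
grip_width: 0.001
```

Run:
```python
from h import *
from workcell import ticket
for n,(u,v),s in(("side",(188,146),"side0"),("top",(194,217),"top0")):
    p,d=eyes.camera(n);cv2.imwrite(f"pics/{n}7.png",p); print(n,cloud(n,np.load(s+".npy"))[v,u].round(3),cloud(n,d)[v,u].round(3))
print(monitor.get_obs()["ft_force"],monitor.get_obs()["position"]); print(ticket.hand_in())
```

```text
side [0.536 0.219 0.171] [0.536 0.218 0.172]
top [0.538 0.222 0.171] [0.538 0.222 0.17 ]
[-0.37079729  0.35302467  0.07387028] [ 0.45921978 -0.13135243  0.32301246]
the job is handed in; nothing more can be done
None
```

The job is done and handed in at about 14 s. I pushed the white jar sideways with two part-open fingers until it stood on the fixed board. Then I pressed the wide hatch's front edge down to its stop (about 14 N), and it sprang open.

**Last checks:**
- **Jar:** upright, at chest (-10, -40) mm in both cameras, so its footprint spans y -79 to -1, wholly on the board.
- **Wide hatch:** its slope is about 0.4 rad, and it stayed ajar after the finger left.
- **Narrow hatch:** flat and shut.
- **Other bottles:** vial, pot, flask and tub all within 2 mm of where they started.
- **Hand:** clear of everything, with no force on the wrist beyond noise.

**Slip and disagreement:** My first move had one row in mm instead of m. The row limit capped it and the next row corrected it, with nothing touched. While the gripper hung over the jar, the cap readings were smeared by it, so I ignored them. Once the hand was clear, all the readings agreed.

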